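Heft the sugar tins, refill the lightest, hold up the heaviest

ROBOT

A 6-joint arm with a two-finger parallel gripper is mounted at the origin on the work surface. World frame = base frame: x ahead of the robot, y to its left, z up, the work surface at z = 0. Lengths are in mm, angles in degrees, forces in N, time in s.
With the tool pointing down it reaches from about 350 to 850 mm from the base axis. Payload 8.1 kg.
Tool frame: the origin (TCP) lies at the centre of the arm's flange, where the gripper is bolted on; the fingertips stand 173 mm ahead of it and the grasp point (between the pads) lies 155 mm ahead of it; z points along the fingers, y is the line along which they close (so a half turn about z gives the same grasp; the last joint's range is limited). The gripper opens to 85 mm and grips with 20 to 120 N. Pads are 22 mm wide; open, the fingers measure 114 mm over their backs; the gripper's body (76 mm by 85 mm) begins 54 mm behind the grasp point. The pads swing forward as they close: fully open they stand 13 mm farther back than shut.
Start: joints at [-80.237, 7.471, 85.268, -0, 87.261, -4.893], TCP at [151.832, -580.477, 404.692] pointing down, gripper open.
Joint ranges: [-169.43, 169.43], [-51.17, 129.36], [1.28, 143.12], [-76.62, 256.62], [0, 156.53], [-152.29, 152.29]. Speed limits (degrees/s): [136.94, 136.94, 159.86, 180, 180, 180].

INTERFACE

Orientations are given as [roll, pitch, yaw] about the fixed x, y, z axes, in that order (R = Rz(yaw) Ry(pitch) Rx(roll)).
In Python, from bench import * gives the robot as it stands.
- The arm moves only by the shell command python3 -m jog 'ROWS' [FORCE]. ROWS is text: rows parted by semicolons, each of 7 numbers parted by spaces: the shift along the tool's x, y, z scaled (see below), then the turn, a rotation vector about the tool's x, y, z scaled (see below), then the closure, from -1 (fully open) to 1 (shut). In form: tx ty tz wx wy wz hand; .... A call has 1 to 5 rows; each row shifts and turns the commanded pose from where the row before left it, along the tool's axes as they then stand; what a row does not reach is not made up. The controller multiplies each number of a shift by 0.1 m and each number of a turn by 60 degrees. A row lasts 1/8 s, in which the tool goes at most 62.5 mm and 10.7 degrees, less where a joint would pass 70% of its speed; a pose out of reach is approached as far as the arm can. A call with a number of a shift or a turn outside -1 to 1 is refused whole. A call with a gripper value outside its range is refused whole. The fingers move at their own pace and stop on an object; FORCE is the grip in N (left out, the last holds). Time passes only in rows, so rows that do not move let the fingers close. It gives the time, the measured TCP pose, the force, the opening and the grip force at its end, in the units of the state.
- sense(): the state, without advancing time (a new reading comes with each control period).
- snapshot(name): name is "scene" or "top" or "wrist"; returns a dict with "img" (384x512x3 uint8, red, green, blue), "fx", "fy", "cx", "cy" (pixels), "extrinsics" (4x4, takes a point from camera to world coordinates). Camera axes: x right, y down, z forward; pixel columns grow to the right and rows downward; lengths in mm; the calibration is good to about 2 mm. A picture is of the moment at which its call begins. There is no depth.
- hand_in(): hands the job in; it is judged then, once.
The state is a dict: "time": time; "joint_pos": joint angles; "qd": joint speeds; "joint_efforts": joint torques, N m; "tool_pos": TCP position; "tcp_rot": TCP orientation; "ft_force": force on the tool from outside, world axes, zero at the start; "wrist_torque": the same for the moment, N m; "finger_gap": finger opening in mm; "grip_force": force on a finger pad.
Only numpy, scipy, OpenCV 4.12 (cv2) and the standard library are available. Lean on these libraries where they do the work, as an engineer would, in place of code of your own. Each camera call takes 0.05 s, during which the arm holds its last target. There are 200 camera calls.

TASK

Three tins that look alike hold different amounts of cane sugar cones: heft them to learn which is the lightest and which the heaviest. Set the lightest down upright in the green refill tray, leave the middle one standing on the cork liner, and finish holding the heaviest up in the gripper, upright and still, its underside more than 10 cm above the liner; do not put it down again. Set tins down rather than dropping them, keep them upright, and leave the other kitchen things where they are.

Things in the scene. Friction and masses are not known exactly. Their poses are not given: they have to be found in the camera images.
- tin_a: One of three look-alike square blue tins, paper labels, steel lid pressed on tight, 64 x 64 mm, 122 mm tall. Origin: centre of its underside; z up. Weighs 0.17 to 0.65 kg with its contents (central); heaviest, middle and lightest are each over 100 g apart; which name is heaviest changes from run to run. Starts upright on the liner, the three in a loose row along y in any order.
- tin_b: One of three look-alike square blue tins, paper labels, steel lid pressed on tight, 64 x 64 mm, 122 mm tall. Origin: centre of its underside; z up. Weighs 0.17 to 0.65 kg with its contents (central); heaviest, middle and lightest are each over 100 g apart; which name is heaviest changes from run to run. Starts upright on the liner, the three in a loose row along y in any order.
- tin_c: One of three look-alike square blue tins, paper labels, steel lid pressed on tight, 64 x 64 mm, 122 mm tall. Origin: centre of its underside; z up. Weighs 0.17 to 0.65 kg with its contents (central); heaviest, middle and lightest are each over 100 g apart; which name is heaviest changes from run to run. Starts upright on the liner, the three in a loose row along y in any order.
- tray: Green refill tray, open shallow sheet-steel tray fixed to the deck, 280 x 170 mm, rim 24 mm high, walls and floor 3 mm thick. Origin: centre of its underside; its x axis runs along its long side. It stands left or right of the tins. A jar stands in its -x end.
- tray_spot (a point): Middle of the free part of the tray's floor, on the floor's upper face (3 mm above the deck), 50 mm from the tray's centre towards its +x end.
- liner: Flat cork shelf liner fixed on the galvanised steel rack deck (deck top at z = 0), 260 mm along its x, 450 mm along its y, 3 mm thick; the tins stand on it. Origin: centre of its underside.
- jar: Empty glass jar with brass lid, 64 mm across, 85 mm tall, standing in the tray, 75 mm from the tray's centre towards its -x end. Origin: centre of its underside. Stays where it is.
- molcajete: Dark basalt mortar on three legs with its pestle in it, 160 mm across, about 150 mm tall with the pestle, on the side of the tins away from the tray. Origin: centre of its underside. Stays where it is.
- warmer: Round terracotta tortilla warmer with domed lid and knob, 208 mm across, 129 mm tall, on the far side of the liner (a closed cast aluminium press, fixed, 77 mm tall, stands beside it, farther off). Origin: centre of its underside. Stays where it is.
- ladle: Stainless ladle lying on the deck to the right, beyond the tray or mortar: bowl 84 mm across, handle 260 mm along its -x. Origin: under the bowl's centre. Stays where it is.
- cup: Green plastic cup, 72 mm across, 85 mm tall, to the left, beyond the tray or mortar, below the cup dispenser. Origin: centre of its underside. Stays where it is.

How it is judged (in metres and radians):
At the end, for the whole second after the job is handed in: The lightest tin (under 2.5 N) stands released and upright on the tray floor, the middle one (2.6 to 4.35 N) released and upright (within 0.1 rad) on the liner; the heaviest is in the fingers, its underside over 100 mm up, within 0.2 rad of upright, still, borne by nothing else (((contact force between tin_a and tray between 1.2 and 2.5 N and contact force between tin_a and liner below 0.05 N and contact force between the fingers and tin_a below 0.05 N and angle between tin_a's own z axis and vertical below 0.1 rad and linear speed of tin_a below 0.02 m/s) or (contact force between tin_a and liner between 2.6 and 4.35 N and contact force between tin_a and tray below 0.05 N and contact force between the fingers and tin_a below 0.05 N and angle between tin_a's own z axis and vertical below 0.1 rad and linear speed of tin_a below 0.02 m/s) or (height (world z) of tin_a above 0.1 m and angle between tin_a's own z axis and vertical below 0.2 rad and linear speed of tin_a below 0.03 m/s and contact force between the fingers and tin_a above 2 N and contact force between tin_a and liner below 0.05 N and contact force between tin_a and tray below 0.05 N and contact force between tin_a and warmer below 0.05 N and contact force between tin_a and molcajete below 0.05 N and contact force between tin_a and jar below 0.05 N and contact force between tin_a and ladle below 0.05 N and contact force between tin_a and cup below 0.05 N and contact force between tin_a and tin_b below 0.05 N and contact force between tin_a and tin_c below 0.05 N)) and ((contact force between tin_b and tray between 1.2 and 2.5 N and contact force between tin_b and liner below 0.05 N and contact force between the fingers and tin_b below 0.05 N and angle between tin_b's own z axis and vertical below 0.1 rad and linear speed of tin_b below 0.02 m/s) or (contact force between tin_b and liner between 2.6 and 4.35 N and contact force between tin_b and tray below 0.05 N and contact force between the fingers and tin_b below 0.05 N and angle between tin_b's own z axis and vertical below 0.1 rad and linear speed of tin_b below 0.02 m/s) or (height (world z) of tin_b above 0.1 m and angle between tin_b's own z axis and vertical below 0.2 rad and linear speed of tin_b below 0.03 m/s and contact force between the fingers and tin_b above 2 N and contact force between tin_b and liner below 0.05 N and contact force between tin_b and tray below 0.05 N and contact force between tin_b and warmer below 0.05 N and contact force between tin_b and molcajete below 0.05 N and contact force between tin_b and jar below 0.05 N and contact force between tin_b and ladle below 0.05 N and contact force between tin_b and cup below 0.05 N and contact force between tin_b and tin_a below 0.05 N and contact force between tin_b and tin_c below 0.05 N)) and ((contact force between tin_c and tray between 1.2 and 2.5 N and contact force between tin_c and liner below 0.05 N and contact force between the fingers and tin_c below 0.05 N and angle between tin_c's own z axis and vertical below 0.1 rad and linear speed of tin_c below 0.02 m/s) or (contact force between tin_c and liner between 2.6 and 4.35 N and contact force between tin_c and tray below 0.05 N and contact force between the fingers and tin_c below 0.05 N and angle between tin_c's own z axis and vertical below 0.1 rad and linear speed of tin_c below 0.02 m/s) or (height (world z) of tin_c above 0.1 m and angle between tin_c's own z axis and vertical below 0.2 rad and linear speed of tin_c below 0.03 m/s and contact force between the fingers and tin_c above 2 N and contact force between tin_c and liner below 0.05 N and contact force between tin_c and tray below 0.05 N and contact force between tin_c and warmer below 0.05 N and contact force between tin_c and molcajete below 0.05 N and contact force between tin_c and jar below 0.05 N and contact force between tin_c and ladle below 0.05 N and contact force between tin_c and cup below 0.05 N and contact force between tin_c and tin_a below 0.05 N and contact force between tin_c and tin_b below 0.05 N))); the arm keeps its last pose, push and grip.
It fails at once if a tin is tipped over (more than 0.6 rad) (angle between any of tin_a, tin_b, tin_c's own z axis and vertical above 0.6 rad).
It fails at once if a tin is dropped (falls free more than about 2 cm) ((linear speed of tin_a above 0.6 m/s and contact force between the fingers and tin_a below 0.05 N) or (linear speed of tin_b above 0.6 m/s and contact force between the fingers and tin_b below 0.05 N) or (linear speed of tin_c above 0.6 m/s and contact force between the fingers and tin_c below 0.05 N)).
It fails at once if the jar, mortar, warmer, ladle or cup is pushed more than 3 cm or knocked over (distance of any of warmer, molcajete, jar, ladle, cup from where it was at the start of the episode above 0.03 m or angle between any of warmer, molcajete, jar, ladle, cup's own z axis and vertical above 0.5 rad).
It also fails if it takes over 72 s, if anything falls off the work surface, if the arm or the gripper's body presses on something with over 40 N, if the wrist force passes 120 N, or if a joint passes its speed limit or range.

## Working session

There is one attempt and no reset: what is moved stays moved. The work goes in short steps, Python scripts to look and compute and a shell command to move; the robot and the scene stay as the last step left them, time stands still between calls to the robot, and variables do not carry over. Pictures are saved under pics/ and viewed, at most 10 in all, crops included, and the job is handed in when it is done.

```bash
mkdir -p pics; ls
python3 - <<'E'
from bench import *
import cv2,numpy as np
s=sense();print({k:np.round(v,2).tolist() for k,v in s.items()})
ims=[]
for n in("scene","top"):
    r=snapshot(n);np.savez(n+'.npz',**r);ims.append(r["img"][:,:,::-1])
    print(n,r["fx"],r["fy"],r["cx"],r["cy"],np.round(r["extrinsics"],3).tolist())
    cv2.imwrite("pics/%s0.png"%n,ims[-1])
E
```

```text
pics
{'time': 0.0, 'joint_pos': [-80.24, 7.52, 85.33, 0.0, 87.26, -4.89], 'qd': [0.05, 0.04, -0.02, 0.02, 0.05, -0.06], 'joint_efforts': [0.0, -56.94, -50.06, -0.0, 0.01, -0.0], 'tool_pos': [151.8, -580.26, 403.64], 'tcp_rot': [-179.9, -0.01, 14.66], 'ft_force': [1.15, 0.36, 0.72], 'wrist_torque': [-0.01, -0.01, -0.02], 'grip_force': 0.0, 'finger_gap': 85.57}
scene 381.3417475716315 381.3417475716315 255.4543768046593 194.88279326476228 [[-0.722, 0.489, -0.49, 1252.112], [0.692, 0.498, -0.522, 735.0], [-0.011, -0.716, -0.698, 994.75], [0.0, 0.0, 0.0, 1.0]]
top 443.71318539591294 443.71318539591294 262.52779713572215 198.84438154597453 [[0.023, -0.989, 0.144, 337.141], [-1.0, -0.023, -0.003, 8.379], [0.006, -0.144, -0.99, 1651.769], [0.0, 0.0, 0.0, 1.0]]
```

View pics/top0.png

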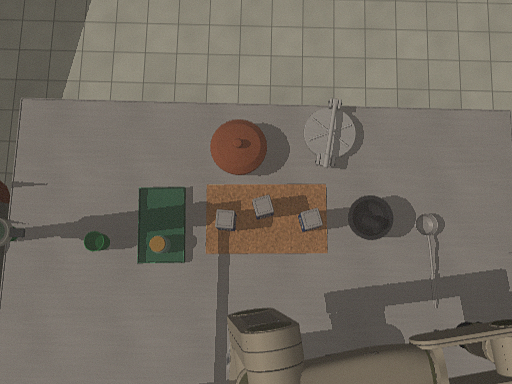

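View pics/scene0.png

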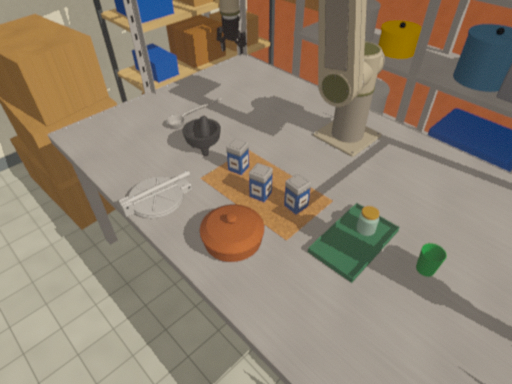

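The top view shows the tin lids near (226,219), (263,207) and (311,220). The tray is at (162,225) on the left with the jar at its near (-x) end, and the mortar is at (371,217). The scene view confirms that all three tins stand upright. Next I'll measure the lids and the tray.

```bash
cat > h.py <<'E'
import numpy as np,cv2
def cast(r,uv,z):
    E=np.array(r["extrinsics"]);uv=np.atleast_2d(np.float64(uv))
    d=np.c_[(uv[:,0]-r["cx"])/r["fx"],(uv[:,1]-r["cy"])/r["fy"],np.ones(len(uv))]@E[:3,:3].T
    return E[:3,3]+d*((z-E[2,3])/d[:,2])[:,None]
def rects(r,m,z,amin):
    for c in cv2.findContours(m.astype(np.uint8)*255,0,2)[0]:
        if cv2.contourArea(c)<amin: continue
        p=cast(r,c[:,0],z)[:,:2].astype(np.float32)
        (x,y),(w,h),a=cv2.minAreaRect(p)
        b=cv2.boundingRect(c);print("px",b,"xy %.0f %.0f size %.0f %.0f ang %.1f"%(x,y,w,h,a))
E
python3 - <<'E'
from h import *
r=dict(np.load('top.npz'));hsv=cv2.cvtColor(r["img"],cv2.COLOR_RGB2HSV)
H,S,V=[hsv[...,i].astype(int) for i in range(3)]
box=np.zeros(H.shape,bool);box[186:250,210:325]=1
print(hsv[219,226],hsv[207,263],hsv[220,311],hsv[240,280],hsv[210,160])
print("lids");rects(r,box&(S<60)&(V>110),125,80)
print("tray");rects(r,(H>60)&(H<90)&(S>100)&(np.indices(H.shape)[1]>120),15,300)
print("mortar");rects(r,(V<75)&(np.indices(H.shape)[1]>345)&(np.indices(H.shape)[0]<245),80,300)
t=cv2.resize(r["img"][180:255,130:335,::-1],None,fx=3.8,fy=3.8,interpolation=2);cv2.imwrite('pics/crop.png',t)
print("jar",cast(r,[157,244],85), "base",cast(r,[[206,184],[327,184],[326,254],[206,254]],3).round())
E
```

```text
[ 17  28 127] [ 17  37 124] [  8  30 128] [ 14 125 131] [56 61 59]
lids
px (215, 209, 19, 19) xy 488 135 size 60 61 ang 86.9
px (301, 208, 21, 21) xy 496 -164 size 61 61 ang 17.3
px (252, 195, 21, 21) xy 538 5 size 61 61 ang 17.4
tray
mortar
px (348, 196, 46, 44) xy 508 -382 size 154 161 ang 1.3
jar [[395.73658213 371.17179882  85.        ]] base [[ 628.  219.    3.]
 [ 639. -238.    3.]
 [ 376. -235.    3.]
 [ 366.  208.    3.]]
```

View pics/crop.png

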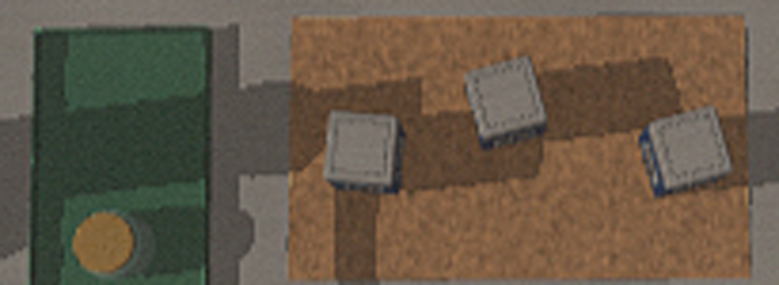

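The crop confirms the lid outlines and yaws: about -3° for the left tin and +17° for the middle and right tins. The tray's corners lie at about x 139–186 and y 187–263 px. Now I'll find the tray spot and plan the first move.

```bash
cat > to.py <<'E'
import sys,numpy as np
from bench import *
from scipy.spatial.transform import Rotation as R
a=[float(v) for v in sys.argv[1:5]]   # x y z yaw
s=sense();Q=R.from_euler('xyz',s["tcp_rot"],degrees=True)
d=Q.inv().apply(np.array(a[:3])-s["tool_pos"])/100
w=(Q.inv()*R.from_euler('xyz',[180,0,a[3]],degrees=True)).as_rotvec(degrees=True)/60
print("shift",d.round(3),"turn",w.round(3),"t",s["time"],"pos",np.round(s["tool_pos"],0),np.round(s["tcp_rot"],1),"gap",round(s["finger_gap"],1))
E
python3 - <<'E'
from h import *
r=dict(np.load('top.npz'))
c=cast(r,[[139.2,187.1],[185.8,187.1],[185.8,263],[138.5,263]],24);print(c.round(),c.mean(0))
E
python3 to.py 496 -164 404 17.3
```

```text
[[607. 463.  24.]
 [611. 290.  24.]
 [332. 277.  24.]
 [328. 448.  24.]] [469.37193214 369.77325072  24.        ]
shift [ 4.383e+00 -3.156e+00  3.000e-03] turn [-0.002 -0.    -0.044] t 0.1 pos [ 152. -580.  404.] [-179.9   -0.    14.7] gap 85.6
```

```bash
python3 -m jog '0.25 -0.18 0 0 0 0 -1;0.45 -0.32 0 0 0 0 -1;0.45 -0.32 0 0 0 0 -1;0.45 -0.32 0 0 0 0 -1;0.45 -0.32 0 0 0 0 -1' 30; python3 -m jog '0.45 -0.32 0 0 0 0 -1;0.45 -0.32 0 0 0 0 -1;0.45 -0.32 0 0 0 0 -1;0.45 -0.32 0 0 0 0 -1;0.45 -0.32 0 0 0 -0.04 -1'; python3 -m jog '0 0 0 0 0 0 -1;0 0 0 0 0 0 -1'; python3 to.py 496 -164 250 17.3
```

```text
time: 0.72
tool_pos: [314.0, -385.8, 404.3]
tcp_rot: [-180.0, 0.0, 14.6]
ft_force: [0.8, -0.2, 0.4]
finger_gap: 85.4
grip_force: 0.0
time: 1.35
tool_pos: [491.2, -174.0, 404.4]
tcp_rot: [-180.0, 0.0, 17.1]
ft_force: [0.7, -0.9, 1.0]
finger_gap: 85.7
grip_force: 0.0
time: 1.6
tool_pos: [490.3, -175.6, 404.2]
tcp_rot: [-180.0, 0.1, 17.1]
ft_force: [0.5, -0.8, 0.2]
finger_gap: 85.3
grip_force: 0.0
shift [ 0.091 -0.093  1.542] turn [-0.     0.001 -0.003] t 1.6 pos [ 490. -176.  404.] [-1.80e+02  1.00e-01  1.71e+01] gap 85.3
```

```bash
python3 -m jog '0.09 -0.09 0.3 0 0 0 -1;0 0 0.4 0 0 0 -1;0 0 0.4 0 0 0 -1;0 0 0.3 0 0 0 -1;0 0 0.14 0 0 0 -1'; python3 -m jog '0 0 0 0 0 0 -1;0 0 0 0 0 0 -1';python3 - <<'E'
from bench import *
import cv2
r=snapshot("wrist");cv2.imwrite('pics/w1.png',r["img"][:,:,::-1])
E
```

```text
time: 2.22
tool_pos: [494.9, -165.4, 248.6]
tcp_rot: [-179.9, 0.2, 16.9]
ft_force: [0.2, 0.4, 0.0]
finger_gap: 85.6
grip_force: 0.0
time: 2.48
tool_pos: [496.9, -165.1, 252.3]
tcp_rot: [179.9, -0.1, 17.0]
ft_force: [0.2, 0.1, -0.4]
finger_gap: 85.2
grip_force: 0.0
```

View pics/w1.png

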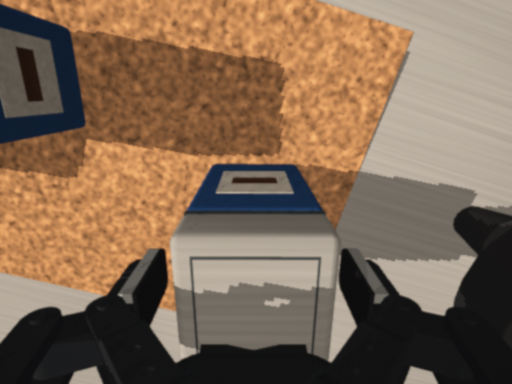

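The wrist view shows the tin (x 175–337) centred between the pads (x 165 and 340) and aligned with them. I'll tare, grip and lift.

```bash
cat > weigh.py <<'E'
from bench import *
import numpy as np
f=[]
for i in range(10):
    snapshot("wrist");s=sense();f.append(s["ft_force"])
f=np.array(f);print("F",f.mean(0).round(2),"sd",f.std(0).round(2),"t",s["time"],np.round(s["tool_pos"],1),"gap",round(s["finger_gap"],1),"grip",round(s["grip_force"],1))
E
python3 weigh.py
python3 -m jog '0 0 0 0 0 0 1;0 0 0 0 0 0 1;0 0 0 0 0 0 1;0 0 0 0 0 0 1;0 0 0 0 0 0 1' 40
python3 -m jog '0 0 -0.1 0 0 0 1;0 0 -0.15 0 0 0 1;0 0 -0.1 0 0 0 1;0 0 0 0 0 0 1;0 0 0 0 0 0 1'
python3 weigh.py
```

```text
F [-0.09  0.19 -0.09] sd [0.32 0.57 0.41] t 3.025 [ 496.4 -164.3  250.7] gap 85.7 grip 0.0
time: 3.65
tool_pos: [496.5, -164.5, 250.8]
tcp_rot: [180.0, -0.0, 17.1]
ft_force: [1.1, -1.2, 1.6]
finger_gap: 63.4
grip_force: 44.5
time: 4.28
tool_pos: [496.3, -164.3, 285.5]
tcp_rot: [-180.0, 0.0, 17.1]
ft_force: [0.0, 0.3, -0.8]
finger_gap: 63.4
grip_force: 44.3
F [ 0.05  0.05 -1.85] sd [0.6  0.59 0.3 ] t 4.775 [ 496.4 -164.4  285.6] gap 63.5 grip 44.3
```

About 1.8 N, so this is the lightest. I'll carry it high over the others to the tray spot at (519, 372).

```bash
python3 -m jog '0 0 -0.2 0 0 0 1;0 0 -0.35 0 0 0 1;0 0 -0.35 0 0 0 1;0 0 -0.25 0 0 0 1;0 0 -0.1 0 0 0 1'; python3 -m jog '0 0 0 0 0 0 1'; python3 to.py 519 372 410 3
```

```text
time: 5.4
tool_pos: [496.7, -164.5, 412.6]
tcp_rot: [179.9, -0.1, 17.1]
ft_force: [-0.1, -0.2, -2.2]
finger_gap: 63.8
grip_force: 44.6
time: 5.52
tool_pos: [496.5, -164.4, 410.8]
tcp_rot: [180.0, -0.0, 17.1]
ft_force: [-0.3, -0.4, -1.9]
finger_gap: 63.8
grip_force: 44.6
shift [ 1.789 -5.062  0.007] turn [ 0.    -0.001  0.234] t 5.525 pos [ 496. -164.  411.] [180.   -0.   17.1] gap 63.8
```

```bash
python3 -m jog '0.07 -0.2 0 0 0 0 1;0.11 -0.32 0 0 0 0 1;0.14 -0.4 0 0 0 0 1;0.14 -0.4 0 0 0 0 1;0.14 -0.4 0 0 0 0 1';python3 -m jog '0.14 -0.4 0 0 0 0 1;0.14 -0.4 0 0 0 0 1;0.14 -0.4 0 0 0 0 1;0.14 -0.4 0 0 0 0 1;0.14 -0.4 0 0 0 0 1';python3 -m jog '0.14 -0.4 0 0 0 0 1;0.14 -0.4 0 0 0 0 1;0.11 -0.32 0 0 0 0.06 1;0.07 -0.2 0 0 0 0.1 1;0 0 0 0 0 0.07 1';python3 -m jog '0 0 0 0 0 0 1;0 0 0 0 0 0 1'; python3 to.py 519 372 250 3
```

```text
time: 6.15
tool_pos: [502.8, 18.9, 408.7]
tcp_rot: [-179.9, 0.1, 17.0]
ft_force: [0.3, -0.0, -1.0]
finger_gap: 63.8
grip_force: 44.6
time: 6.78
tool_pos: [511.1, 230.7, 408.5]
tcp_rot: [180.0, 0.2, 17.1]
ft_force: [-0.4, -0.6, -0.4]
finger_gap: 63.6
grip_force: 44.6
time: 7.4
tool_pos: [517.5, 370.5, 407.8]
tcp_rot: [179.9, 0.2, 3.2]
ft_force: [0.8, -1.0, -1.4]
finger_gap: 63.7
grip_force: 44.7
time: 7.65
tool_pos: [518.1, 368.6, 409.5]
tcp_rot: [180.0, 0.1, 3.3]
ft_force: [-1.0, -0.4, -1.9]
finger_gap: 63.9
grip_force: 44.7
shift [ 0.014 -0.034  1.595] turn [0.001 0.001 0.006] t 7.65 pos [518. 369. 410.] [1.8e+02 1.0e-01 3.3e+00] gap 63.9
```

```bash
python3 -m jog '0 0 0.2 0 0 0 1;0 -0.03 0.4 0 0 0 1;0 0 0.4 0 0 0 1;0 0 0.3 0 0 0 1;0 0 0.15 0 0 0 1';python3 -m jog '0 0 0.06 0 0 0 1;0 0 0.04 0 0 0 1;0 0 0 0 0 0 1;0 0 0 0 0 0 1'; python3 to.py 519 372 250 3
```

```text
time: 8.28
tool_pos: [516.9, 371.0, 261.9]
tcp_rot: [179.9, 0.2, 3.3]
ft_force: [0.8, -0.1, -1.7]
finger_gap: 63.6
grip_force: 44.6
time: 8.78
tool_pos: [518.3, 372.2, 256.8]
tcp_rot: [-180.0, -0.1, 3.3]
ft_force: [-0.0, -0.9, -1.1]
finger_gap: 63.7
grip_force: 44.7
shift [0.006 0.002 0.068] turn [-0.001 -0.001  0.004] t 8.775 pos [518. 372. 257.] [-1.8e+02 -1.0e-01  3.3e+00] gap 63.7
```

```bash
python3 -m jog '0 0 0.02 0 0 0 1;0 0 0.01 0 0 0 1;0 0 0 0 0 0 1;0 0 0 0 0 0 1'; python3 -m jog '0 0 0.01 0 0 0 1;0 0 0 0 0 0 1;0 0 0 0 0 0 1'; python3 -m jog '0 0 0.01 0 0 0 1;0 0 0 0 0 0 1;0 0 0 0 0 0 1'
```

```text
time: 9.28
tool_pos: [518.0, 372.0, 252.7]
tcp_rot: [180.0, 0.0, 3.3]
ft_force: [0.5, 0.2, -2.1]
finger_gap: 63.1
grip_force: 44.7
time: 9.65
tool_pos: [518.0, 372.0, 251.7]
tcp_rot: [180.0, 0.0, 3.3]
ft_force: [-0.3, -0.1, -2.3]
finger_gap: 63.3
grip_force: 44.7
time: 10.02
tool_pos: [518.1, 372.0, 250.9]
tcp_rot: [-180.0, -0.0, 3.3]
ft_force: [-0.9, -1.4, -0.1]
finger_gap: 63.5
grip_force: 44.7
```

Contact is just beginning. I'll go 0.5 mm more, release and rise.

```bash
python3 -m jog '0 0 0.005 0 0 0 1;0 0 0 0 0 0 1'; python3 -m jog '0 0 0 0 0 0 -1;0 0 0 0 0 0 -1;0 0 0 0 0 0 -1;0 0 0 0 0 0 -1'; python3 -m jog '0 0 -0.2 0 0 0 -1;0 0 -0.4 0 0 0 -1;0 0 -0.4 0 0 0 -1;0 0 -0.4 0 0 0 -1;0 0 -0.1 0 0 0 -1'; python3 -m jog '0 0 0 0 0 0 -1;0 0 0 0 0 0 -1'; python3 to.py 488 135 400 -3
```

```text
time: 10.28
tool_pos: [518.2, 372.0, 250.9]
tcp_rot: [-180.0, -0.0, 3.3]
ft_force: [-1.1, -1.9, 5.6]
finger_gap: 63.5
grip_force: 45.2
time: 10.78
tool_pos: [517.9, 372.0, 250.1]
tcp_rot: [180.0, 0.0, 3.3]
ft_force: [0.2, 0.0, -0.8]
finger_gap: 85.4
grip_force: 0.0
time: 11.4
tool_pos: [518.6, 372.4, 406.2]
tcp_rot: [-179.8, -0.4, 3.3]
ft_force: [0.2, 0.9, -0.1]
finger_gap: 85.6
grip_force: 0.0
time: 11.65
tool_pos: [517.6, 371.7, 398.6]
tcp_rot: [179.9, 0.1, 3.3]
ft_force: [-1.4, -0.6, 0.0]
finger_gap: 85.2
grip_force: 0.0
shift [-0.43   2.347 -0.011] turn [0.001 0.002 0.104] t 11.65 pos [518. 372. 399.] [1.799e+02 1.000e-01 3.300e+00] gap 85.2
```

```bash
python3 -m jog '-0.04 0.2 0 0 0 0 -1;-0.09 0.5 0 0 0 0 -1;-0.09 0.5 0 0 0 0 -1;-0.09 0.5 0 0 0 0 -1;-0.09 0.5 0 0 0 0 -1';python3 -m jog '-0.03 0.15 0 0 0 0.1 -1;0 0 0 0 0 0 -1;0 0 0 0 0 0 -1;0 0 0 0 0 0 -1';python3 to.py 488 135 250 -3;python3 - <<'E'
from bench import *
from h import *
r=snapshot("top");cv2.imwrite('pics/top1.png',cv2.resize(r["img"][170:270,110:345,::-1],None,fx=3,fy=3))
E
```

```text
time: 12.28
tool_pos: [489.7, 148.5, 398.3]
tcp_rot: [180.0, 0.2, 3.3]
ft_force: [0.1, -0.1, 0.2]
finger_gap: 85.3
grip_force: 0.0
time: 12.78
tool_pos: [488.4, 135.8, 399.8]
tcp_rot: [-180.0, 0.0, -2.6]
ft_force: [-0.2, 0.2, 0.8]
finger_gap: 85.3
grip_force: 0.0
shift [-0.002  0.008  1.498] turn [-0.     0.001  0.007] t 12.775 pos [488. 136. 400.] [-180.     0.    -2.6] gap 85.3
```

View pics/top1.png

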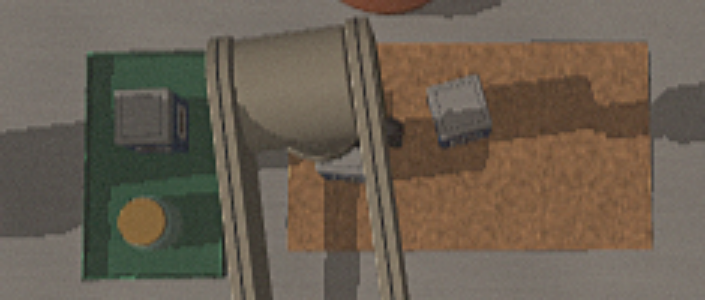

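The light tin stands in the tray at about (142,117) in the crop, clear of the jar at (142,222), and the arm is over the left tin. I'll descend, tare, grip and weigh.

```bash
python3 -m jog '0 0 0.25 0 0 0 -1;0 0 0.45 0 0 0 -1;0 0 0.45 0 0 0 -1;0 0 0.25 0 0 0 -1;0 0 0.09 0 0 0 -1'; python3 -m jog '0 0 0 0 0 0 -1;0 0 0 0 0 0 -1'; python3 weigh.py
python3 -m jog '0 0 0 0 0 0 1;0 0 0 0 0 0 1;0 0 0 0 0 0 1;0 0 0 0 0 0 1;0 0 0 0 0 0 1' 50
python3 -m jog '0 0 -0.1 0 0 0 1;0 0 -0.15 0 0 0 1;0 0 -0.1 0 0 0 1;0 0 0 0 0 0 1;0 0 0 0 0 0 1'
python3 weigh.py
```

```text
time: 13.45
tool_pos: [487.5, 135.3, 249.2]
tcp_rot: [180.0, 0.2, -2.7]
ft_force: [0.6, 0.0, 0.1]
finger_gap: 85.3
grip_force: 0.0
time: 13.7
tool_pos: [489.2, 135.2, 252.8]
tcp_rot: [-180.0, -0.1, -2.7]
ft_force: [-0.2, -0.6, -0.1]
finger_gap: 85.3
grip_force: 0.0
F [-0.14 -0.36 -0.01] sd [0.35 0.58 0.31] t 14.2 [488.4 134.9 251.3] gap 85.3 grip 0.0
time: 14.82
tool_pos: [488.6, 134.9, 251.4]
tcp_rot: [-180.0, -0.0, -2.7]
ft_force: [0.3, 0.7, 3.2]
finger_gap: 63.5
grip_force: 56.7
time: 15.45
tool_pos: [488.2, 134.9, 286.0]
tcp_rot: [180.0, 0.0, -2.7]
ft_force: [0.0, -0.9, -6.2]
finger_gap: 63.8
grip_force: 56.7
F [ 0.02 -0.11 -6.09] sd [0.37 0.57 0.57] t 15.95 [488.4 134.9 286.1] gap 63.3 grip 56.7
```

6.1 N exceeds the middle band (2.6–4.35 N), so this is the heaviest. The untouched tin is therefore the middle one, and it already stands on the liner. I'll raise this one and hold it.

```bash
python3 -m jog '0 0 -0.15 0 0 0 1;0 0 -0.3 0 0 0 1;0 0 -0.35 0 0 0 1;0 0 -0.25 0 0 0 1;0 0 -0.1 0 0 0 1' 60; python3 -m jog '0 0 0 0 0 0 1;0 0 0 0 0 0 1;0 0 0 0 0 0 1;0 0 0 0 0 0 1;0 0 0 0 0 0 1';python3 weigh.py
python3 - <<'E'
from bench import *
import cv2
r=snapshot("scene");cv2.imwrite('pics/end.png',cv2.resize(r["img"][100:290,160:460,::-1],None,fx=2.5,fy=2.5))
E
```

```text
time: 16.58
tool_pos: [488.8, 135.0, 404.3]
tcp_rot: [-179.9, -0.2, -2.7]
ft_force: [1.6, 0.8, -5.8]
finger_gap: 63.4
grip_force: 68.7
time: 17.2
tool_pos: [488.3, 134.9, 400.8]
tcp_rot: [180.0, 0.0, -2.7]
ft_force: [0.2, 0.3, -5.1]
finger_gap: 63.5
grip_force: 68.8
F [ 0.28 -0.04 -5.78] sd [0.51 0.61 0.32] t 17.7 [488.4 134.9 401.2] gap 63.4 grip 68.8
```

View pics/end.png

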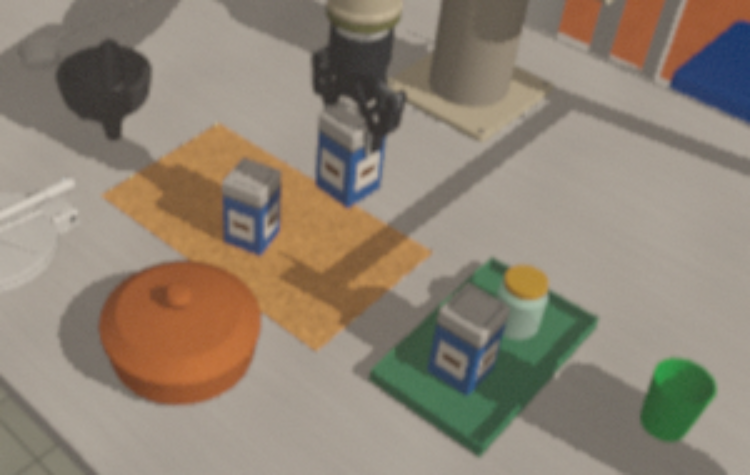

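The held tin is upright in the gripper at (350,155). The middle tin stands on the liner at (252,205) and the lightest in the tray at (468,335). Nothing else has moved, so I'll hand in.

```bash
python3 -c "
from bench import *
print(hand_in())"
```

```text
the job is handed in; nothing more can be done
None
```

I handed the job in at about 18 s: the lightest tin (about 1.8 N) is upright in the tray, the middle one (not hefted; identified by elimination) is still on the liner, and the heaviest (about 6 N) is held upright and still with its underside about 15 cm up; the judge's verdict was not shown.

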